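# Pin the sliding cover of a battery pack to its cell carrier

## Task

Take the orange pin from the wooden rest, put its nose in the hole of the battery pack's sliding cover and, leaning on it only lightly, use it to draw the cover towards the green cells until you feel the nose find the hidden hole in the cell carrier underneath; then push the pin fully home, its flange flat on the cover, and let go. Be gentle: never press the pin against the pack with more than 30 N, and leave the blue pin and everything else on the table where they are.

Things in the scene. Friction and masses are not known exactly. Their poses are not given: they have to be found in the camera images.
- pin: Orange-handled steel pin, 50 to 85 g, hanging upright and loose in either hole of the rest; origin at its tip, z up the pin. From the tip up: tapered nose 3 mm long (7.6 mm diameter widening to 10), round shank 10 mm in diameter up to 40 mm, flange 24 mm in diameter from 40 to 44 mm, square orange handle 16 x 16 mm from 44 to 84 mm.
- pin_grip (a point): Where to grip the orange pin: on its axis, 66 mm above the tip, 22 mm above the flange's upper side; handle 16 x 16 mm; z points up the pin, x and y are square to the handle's faces. When the pin is home this point is 26 mm above the cover's top.
- cover_hole (a point): Centre of the 11.5 mm through hole (1.5 mm chamfer) in the pack's aluminium sliding cover, at the cover's top face, 68 mm above the table; axes parallel to the pack's. The cover is 82 x 90 x 8 mm with a yellow bar near its end next to the cells. It slides only along the pack's y, takes about 3 N to push and stays where left.
- cover (a joint): How far the cover has been slid towards the green cells (+y of the pack), in m: 2 to 9 mm at the start, at most 50 mm.
- pack: Battery pack lying open side up, fixed: grey cast case 100 mm (its x) by 240 mm (its y), walls 8 mm thick, 70 mm high. The +y part shows nine green cells with copper strips (up to 67 mm high); the -y part is closed by the sliding cover. Origin at the centre of the underside, z up.
- carrier_mid (a point): A fixed point of the pack, hidden under the cover: on the flat top of the black cell carrier, 59 mm above the table (9 mm below the cover's top). The carrier's only hole (11 mm, 1 mm chamfer) is level with this point across the pack (x) but anywhere from 16 mm before to 16 mm past it along y: 4 to 43 mm to the +y side of the cover's hole at the start. It sits firmly.
- carrier_under (a point): A fixed point of the pack 29 mm straight below carrier_mid, level with the carrier's underside, hidden. The carrier is open below, so the pin goes in until its flange meets the cover. 17 mm below the carrier's top a sprung ball sits in the side of its hole. It drags on the shank, 1 to 4 N on the way in, so push the pin right down; its own sideways squeeze on the pin adds some 10 N to the contact force between pin and pack.
- rest: Wooden pin rest, fixed: 60 mm (its x) by 140 mm (its y), 50 mm high, with two 13.5 mm holes at y = -40 and +40 mm; the pins hang in these by their flanges, so the orange pin's tip is 10 mm and its handle 54 to 94 mm above the table. Origin at the centre of the underside, z up.
- short_pin_grip (a point): Short blue-handled pin in the other hole of the rest, for another pack: same handle as the orange one, leave it. This point is on its axis at the same height as that of the orange pin; z up.
- cell_a: Loose green cell standing on the table, 21 mm in diameter, 70 mm tall; origin at the centre of its underside. Leave it alone.
- cell_b: Second such cell, likewise.
- tape: Yellow tape roll lying on the table, 70 mm across, 19 mm high; origin at the centre of its underside. Leave it alone.
- screwdriver: Screwdriver lying on the table beyond the pack, along its x. Leave it alone.
- mug: Blue mug, 80 mm across, 90 mm tall; origin at the centre of its underside. Leave it alone.

How it is judged:
On the way, in this order (a step that is already met when the one before it is completed fails the run):
1. the orange pin is lifted out of the rest (height (world z) of pin_grip above 0.125 m), for 0.1 s.
2. its nose stands in the cover's hole (z of pin_grip in the frame of cover_hole below 0.062 m and horizontal distance between pin_grip and cover_hole below 0.005 m), for 0.1 s.
At the end, for the whole second after the job is handed in: The orange pin stands upright (within 4 degrees) in the cover's hole (within 4 mm at its handle), through cover and carrier, its flange within 2 mm of the cover's top, and is released (z of pin_grip in the frame of cover_hole below 0.028 m and horizontal distance between pin_grip and cover_hole below 0.004 m and angle between pin_grip's own z axis and vertical below 0.07 rad); the robot touches nothing.
It fails at once if the pin is pressed against the pack with more than 30 N (contact force between pin and pack above 30 N).
It fails at once if the blue pin, a loose cell, the tape, the screwdriver or the mug is moved more than 20 mm (distance of any of short_pin_grip, cell_a, cell_b, tape, screwdriver, mug from where it was at the start of the episode above 0.02 m).
It also fails if it takes over 72 s, if anything falls off the work surface, if the arm or the gripper's body presses on something with over 40 N, if the wrist force passes 120 N, or if a joint passes its speed limit or range.

## Robot

A 6-joint arm with a two-finger parallel gripper is mounted at the origin on the work surface. World frame = base frame: x ahead of the robot, y to its left, z up, the work surface at z = 0. Lengths are in m, angles in rad, forces in N, time in s.
With the tool pointing down it reaches from about 0.35 to 0.975 m from the base axis. Payload 4.9 kg.
Tool frame: the origin (TCP) lies at the very end of the fingers, on their centre line; the grasp point (between the pads) lies 19 mm behind it (arm.hold_point_z is the distance from the TCP to the grasp point, in m); z points along the fingers, y is the line along which they close (so a half turn about z gives the same grasp; the last joint's range is limited). The gripper opens to 85 mm and grips with 20 to 120 N. Pads are 22 mm wide; open, the fingers measure 114 mm over their backs; the gripper's body (76 mm by 85 mm) begins 54 mm behind the grasp point. The pads swing forward as they close: fully open they stand 13 mm farther back than shut.
Start: joints at [1.19, 0.053, 1.613, -0, 1.476, -0.119], TCP at [0.162, 0.604, 0.231] pointing down, gripper open.
Joint ranges: [-3.01, 3.01], [-1.01, 2.22], [0.06, 2.58], [-1.02, 4.17], [0.09, 2.62], [-3.14, 3.14]. Speed limits (rad/s): [2.57, 2.57, 3.14, 3.14, 3.14, 3.14].

## Interface

Orientations are given as a rotation vector (axis times angle).
In Python, from rig import arm gives the robot as it stands.
- The arm moves only by the tool drive_tool, never from a script. Its argument "steps" is a list of rows, each an object of numbers: "dx", "dy", "dz": the shift along the tool's x, y, z each as a share of 0.025 m, from -1 to 1; "ax", "ay", "az": the turn, a rotation vector about the tool's x, y, z each as a share of 0.15 rad, from -1 to 1; "claw": the opening, from -1 (shut) to 1 (fully open), so that 0 is half open. In form: [{"dx": .., "dy": .., "dz": .., "ax": .., "ay": .., "az": .., "claw": ..}, ...]. A call has 1 to 20 rows; each row shifts and turns the commanded pose from where the row before left it, along the tool's axes as they then stand; what a row does not reach is not made up. A row lasts 1/8 s, in which the tool goes at most 62.5 mm and 10.7 degrees, less where a joint would pass 70% of its speed; a pose out of reach is approached as far as the arm can. A call with a number of a shift or a turn outside -1 to 1 is refused whole. A call with a gripper value outside its range is refused whole. The fingers move at their own pace and stop on an object; the grip force is fixed at half the most. Time passes only in rows, so rows that do not move let the fingers close. It gives the time, the measured TCP pose, the force, the opening and the grip force at its end, in the units of the state.
- arm.state(): the state, without advancing time (a new reading comes with each control period).
- arm.get_image(name): name is "side" or "top"; returns a dict with "img" (400x640x3 uint8, red, green, blue), "fov_y" (degrees; the focal length in pixels is half the picture's height over the tangent of half this angle, whatever the lens; pixels are square), "cx", "cy" (the principal point, pixels), "eye" and "orientation" of the camera in the world. Camera axes: x right, y up, looking along -z (the intrinsics and any distortion apply to the point x, -y, -z); pixel columns grow to the right and rows downward; lengths in m; the calibration is good to about 2 mm. A picture is of the moment at which its call begins. There is no depth.
- arm.sign_off(): hands the job in; it is judged then, once.
The state is a dict: "t": time; "q": joint angles; "qd": joint speeds; "joint_efforts": joint torques, N m; "position": TCP position; "tool_rot": TCP orientation; "force": force on the tool from outside, world axes, zero at the start; "ft_torque": the same for the moment, N m; "opening": opening from 0.0 (shut) to 1.0 (fully open); "grip_force": force on a finger pad.
Only numpy, scipy, OpenCV 4.12 (cv2) and the standard library are available. Lean on these libraries where they do the work, as an engineer would, in place of code of your own. Each camera call takes 0.05 s, during which the arm holds its last target. There are 200 camera calls.

## Working session

There is one attempt and no reset: what is moved stays moved. The work goes in short steps, Python scripts to look and compute and a tool call to move; the robot and the scene stay as the last step left them, time stands still between calls to the robot, and variables do not carry over. Pictures are saved under pics/ and viewed, at most 10 in all, crops included, and the job is handed in when it is done.

Besides the shell and the picture viewer there is one more tool, called after ">>>" by a JSON object that holds its "fn" and its "kwargs". drive_tool: Moves the arm, as the interface text tells. Shift numbers are shares of 0.025 m and turn numbers shares of 0.15 rad, none past 1 either way. Its arguments: {"type":"object","properties":{"steps":{"type":"array","items":{"type":"object","properties":{"dx":{"type":"number","minimum":-1,"maximum":1},"dy":{"type":"number","minimum":-1,"maximum":1},"dz":{"type":"number","minimum":-1,"maximum":1},"ax":{"type":"number","minimum":-1,"maximum":1},"ay":{"type":"number","minimum":-1,"maximum":1},"az":{"type":"number","minimum":-1,"maximum":1},"claw":{"type":"number"}}}}},"required":["steps"]}

```bash
mkdir -p pics; ls; python3 - <<'E'
from rig import arm
import cv2
print(arm.state())
for n in ("side","top"):
    d=arm.get_image(n); cv2.imwrite(f"pics/{n}0.png",d["img"][:,:,::-1])
    print({k:v for k,v in d.items() if k!="img"})
E
```

```text
pics
{'t': 0.0, 'q': array([ 1.19003388e+00,  5.33650544e-02,  1.61431554e+00,  5.72508019e-06,
        1.47598958e+00, -1.18997796e-01]), 'qd': array([-0.00123851, -0.00068267, -0.00013507,  0.00021278, -0.00085367,
       -0.00077793]), 'joint_efforts': array([ 1.32181063e-03, -3.93706620e+01, -3.70165443e+01, -8.21990352e-05,
        7.04276143e-03, -2.83819773e-06]), 'position': array([0.16150212, 0.60312174, 0.23004507]), 'tool_rot': array([-0.40993891, -3.1142065 ,  0.00315927]), 'force': array([0.0118457 , 0.12122929, 0.35125464]), 'ft_torque': array([-0.04478398, -0.02559773,  0.01389266]), 'grip_force': 0.0, 'opening': 0.9987940740877715}
{'fov_y': 52.64324511720211, 'cx': 319.41051554512285, 'cy': 198.337074473797, 'eye': array([0.10873269, 0.51426394, 0.76501635]), 'orientation': array([ 0.41911088, -0.94410517, -2.18910322])}
{'fov_y': 45.018533064174015, 'cx': 325.525956988629, 'cy': 195.44044549832216, 'eye': array([0.52589085, 0.01158371, 1.62929258]), 'orientation': array([ 0.06877911, -0.05886996, -1.57959342])}
```

View pics/top0.png

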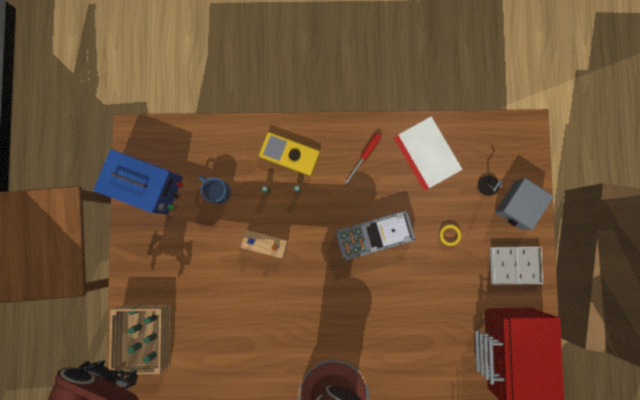

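View pics/side0.png

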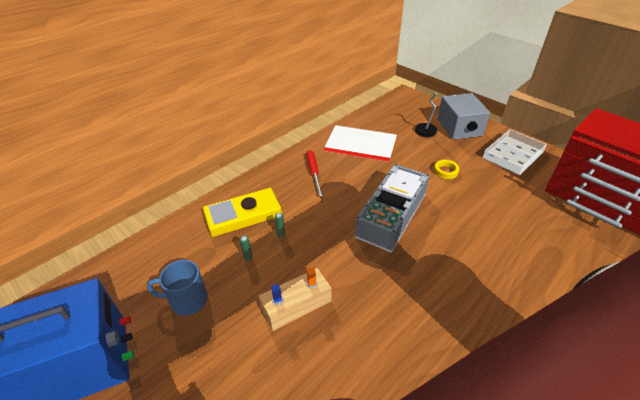

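Top view: the rest is at about (264,244), with the orange pin at (276,246) and the blue one at (250,240). The pack is at (375,236) with the cover hole near (394,231). The side view shows orange at (312,275), blue at (277,293) and the hole near (403,184). Next I'll look at enlarged crops.

```bash
python3 - <<'E'
import cv2,numpy as np
t=cv2.imread("pics/top0.png");s=cv2.imread("pics/side0.png")
def cr(i,x,y,w,h,k): return cv2.resize(i[y:y+h,x:x+w],None,fx=k,fy=k,interpolation=cv2.INTER_NEAREST)
a=cr(t,330,205,100,60,4); b=cr(t,235,225,100,37,4)[:148]
c=cr(s,345,155,100,100,4); d=cr(s,250,250,100,50,4)
out=np.zeros((600,800,3),np.uint8)
out[:240,:400]=a; out[240:388,:400]=b; out[:400,400:]=c; out[400:600,400:]=d
cv2.imwrite("pics/crop0.png",out)
E
```

```text
(no output)
```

View pics/crop0.png

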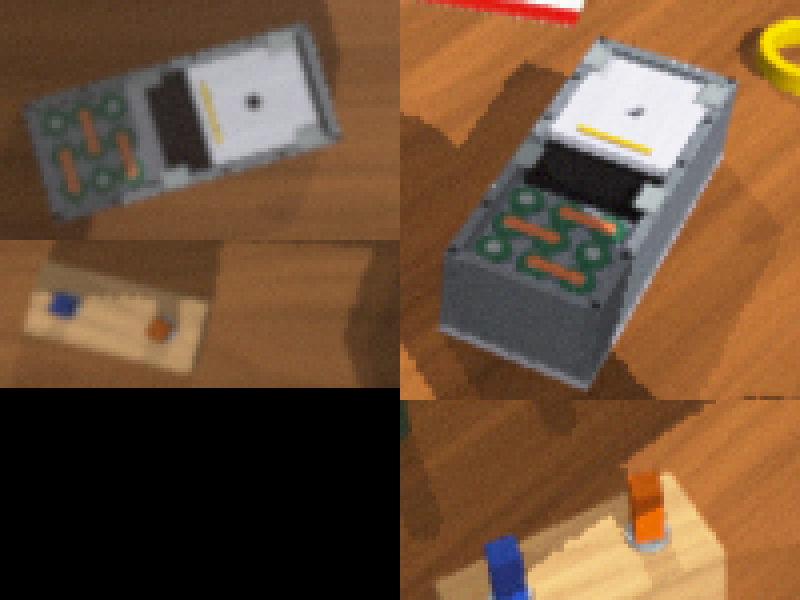

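Crops: the hole is at about (393.5,230.5) in the top view and (403,183) in the side view. The handles are clear in both views.

```bash
cat > h.py <<'E'
import cv2,numpy as np
from scipy.spatial.transform import Rotation as R
def ray(d,u,v):
    f=d["img"].shape[0]/2/np.tan(np.radians(d["fov_y"]/2))
    p=np.array([(u-d["cx"])/f,-(v-d["cy"])/f,-1.]); r=R.from_rotvec(d["orientation"]).apply(p)
    return np.array(d["eye"]),r/np.linalg.norm(r)
def onz(d,u,v,z):
    e,r=ray(d,u,v); return e+r*(z-e[2])/r[2]
def tri(a,b):
    A=np.zeros((3,3));y=np.zeros(3);P=[]
    for e,r in (a,b): M=np.eye(3)-np.outer(r,r);A+=M;y+=M@e
    x=np.linalg.solve(A,y); return x,[np.linalg.norm(np.cross(x-e,r)) for e,r in (a,b)]
def hsvmask(img,lo,hi,box):
    h=cv2.cvtColor(img,cv2.COLOR_RGB2HSV); m=cv2.inRange(h,lo,hi)
    x,y,w,H=box; o=np.zeros_like(m); o[y:y+H,x:x+w]=m[y:y+H,x:x+w]; return o
def cen(m):
    v,u=np.nonzero(m); return u.mean(),v.mean(),len(u)
E
python3 - <<'E'
from h import *
from rig import arm
T=arm.get_image("top");S=arm.get_image("side")
o=((5,190,90),(16,255,255));bl=((105,120,60),(125,255,255))
for nm,c,bt,bs in (("orange",o,(265,235,25,20),(300,262,25,28)),("blue",bl,(243,232,16,16),(268,280,20,25))):
    mt=hsvmask(T["img"],*c,bt);ms=hsvmask(S["img"],*c,bs)
    a,b=cen(mt),cen(ms);print(nm,a,b,cv2.boundingRect(mt),cv2.boundingRect(ms))
    print(" top@.09",onz(T,*a[:2],.088)," side@.074",onz(S,*b[:2],.076),tri(ray(T,*a[:2]),ray(S,*b[:2])))
# hole: dark blob inside white cover
def dark(d,box):
    x,y,w,h=box;g=cv2.cvtColor(d["img"],cv2.COLOR_RGB2GRAY)[y:y+h,x:x+w].astype(float)
    w_=np.clip(np.median(g)-12-g,0,None);v,u=np.mgrid[y:y+h,x:x+w];print(g.astype(int))
    return (u*w_).sum()/w_.sum(),(v*w_).sum()/w_.sum()
ht=dark(T,(389,226,10,10));hs=dark(S,(398,177,12,12))
print(ht,hs,onz(T,*ht,.066),onz(S,*hs,.066),tri(ray(T,*ht),ray(S,*hs)))
# yaw of pack from top outline corners (crop/4) at z .07
for n,(u,v) in dict(A=(330+26/4,205+104/4),B=(330+305/4,205+25/4),C=(330+340/4,205+137/4),D=(330+57/4,205+216/4)).items(): print(n,onz(T,u,v,.07))
for n,(u,v) in dict(A=(345+(447-400)/4,155+252/4),B=(345+(600-400)/4,155+40/4),C=(345+(737-400)/4,155+80/4),D=(345+(625-400)/4,155+300/4)).items(): print(n,onz(S,u,v,.07))
m=hsvmask(T["img"],(20,120,120),(32,255,255),(370,220,25,25));print("bar",cen(m))
m=hsvmask(S["img"],(20,120,120),(32,255,255),(370,160,50,50));v,u=np.nonzero(m);P=np.array([onz(S,a,b,.07)[:2] for a,b in zip(u,v)]);r=cv2.fitLine(P.astype(np.float32),2,0,.01,.01).ravel();print("bar line side",r,len(u))
E
```

```text
orange (np.float64(274.1666666666667), np.float64(247.16666666666666), 12) (np.float64(311.0071942446043), np.float64(275.45323741007195), 139) (272, 245, 5, 5) (300, 262, 16, 23)
 top@.09 [0.48798003 0.18552249 0.088     ]  side@.074 [0.49077814 0.18162845 0.076     ] (array([0.4873475 , 0.18556363, 0.0831589 ]), [np.float64(0.000718961930316727), np.float64(0.0007189619303168257)])
blue (np.float64(250.3846153846154), np.float64(240.6153846153846), 13) (np.float64(276.244094488189), np.float64(293.0472440944882), 127) (249, 239, 4, 4) (272, 284, 10, 19)
 top@.09 [0.50942854 0.26126214 0.088     ]  side@.074 [0.50889591 0.2604136  0.076     ] (array([0.50854962, 0.26198764, 0.07806084]), [np.float64(0.0011669903379375834), np.float64(0.001166990337937724)])
[[191 189 190 190 192 190 192 190 191 192]
 [191 193 193 187 182 187 188 188 189 189]
 [191 188 178 162 150 164 182 190 189 191]
 [189 179 154 108  88 119 162 184 190 190]
 [189 180 141  82  58  91 152 183 186 188]
 [191 181 160 108  85 113 162 188 186 190]
 [187 186 179 157 140 156 180 187 188 191]
 [187 189 186 185 180 184 186 
[... 899 characters left out ...]
423  0.066     ] (array([ 0.53798498, -0.19568941,  0.07020815]), [np.float64(0.0009823045136121238), np.float64(0.000982304513612185)])
A [ 0.53747526 -0.01345494  0.07      ]
B [ 0.59893499 -0.23938539  0.07      ]
C [ 0.50862949 -0.26540216  0.07      ]
D [ 0.44770382 -0.0372869   0.07      ]
A [ 0.53824993 -0.01394888  0.07      ]
B [ 0.59951161 -0.24003984  0.07      ]
C [ 0.5078927  -0.26965857  0.07      ]
D [ 0.43924277 -0.05745151  0.07      ]
bar (np.float64(nan), np.float64(nan), 0)
bar line side [ 0.9624532   0.27144778  0.5307388  -0.16578314] 28h.py:17: RuntimeWarning: Mean of empty slice.
  v,u=np.nonzero(m); return u.mean(),v.mean(),len(u)
  ret = ret.dtype.type(ret / rcount)
```

```bash
python3 - <<'E'
from h import *
t=cv2.imread("pics/top0.png");s=cv2.imread("pics/side0.png")
a=cv2.resize(t[236:256,240:290],None,fx=16,fy=16,interpolation=cv2.INTER_CUBIC)
b=cv2.resize(s[262:284,268:318],None,fx=12,fy=12,interpolation=cv2.INTER_CUBIC)
o=np.zeros((600,800,3),np.uint8);o[:320]=a;o[325:325+264,:600]=b
cv2.imwrite("pics/crop1.png",o)
E
```

```text
(no output)
```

View pics/crop1.png

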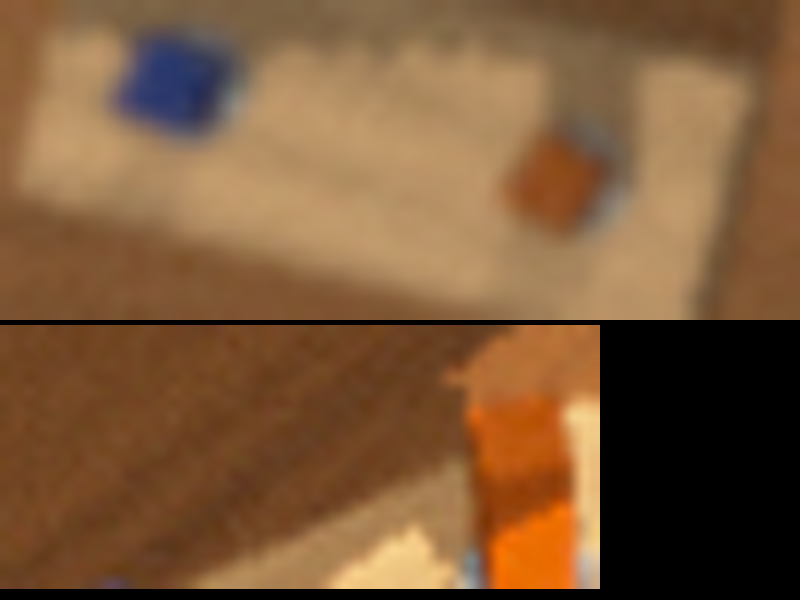

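The orange handle's top face is at about (274.3,246.9), with its diagonals along the image axes. That puts its yaw near 48° (mod 90), so I'll turn the tool and approach.

>>> {"fn": "drive_tool", "kwargs": {"steps": [{"az": 0.785,"claw": 0.2},{"az": 0.785,"claw": 0.2},{"az": 0.785,"claw": 0.2},{"az": 0.785,"claw": 0.2},{"dx": -0.6,"dy": -0.1,"claw": 0.2},{"dx": -1,"dy": -0.2,"claw": 0.2},{"dx": -1,"dy": -0.2,"claw": 0.2},{"dx": -1,"dy": -0.2,"claw": 0.2},{"dx": -1,"dy": -0.2,"claw": 0.2},{"dx": -1,"dy": -0.2,"claw": 0.2},{"dx": -1,"dy": -0.2,"claw": 0.2},{"dx": -1,"dy": -0.2,"claw": 0.2},{"dx": -1,"dy": -0.2,"claw": 0.2},{"dx": -1,"dy": -0.2,"claw": 0.2},{"dx": -1,"dy": -0.2,"claw": 0.2},{"dx": -1,"dy": -0.2,"claw": 0.2},{"dx": -1,"dy": -0.2,"claw": 0.2},{"dx": -1,"dy": -0.2,"claw": 0.2},{"dx": -1,"dy": -0.2,"claw": 0.2},{"dx": -1,"dy": -0.2,"claw": 0.2}]}}

```text
schema error: expected keys dx, dy, dz, ax, ay, az, claw
```

```bash
cat >> h.py <<'E'
def go(s,target):
    "remaining shift to world target, in tool axes, units of 0.025 m"
    Rm=R.from_rotvec(s["tool_rot"]); d=Rm.inv().apply(np.array(target)-s["position"])/.025
    print("t",round(s["t"],2),"pos",s["position"].round(4),"F",s["force"].round(2),"open",round(s["opening"],3),"grip",round(s["grip_force"],1))
    M=Rm.as_matrix();print("x",M[:,0].round(3),"y",M[:,1].round(3),"z",M[:,2].round(3),"units",d.round(3))
E
python3 -c "
from h import *
from rig import arm
go(arm.state(),(.489,.184,.058))"
```

```text
t 0.2 pos [0.1616 0.6033 0.2305] F [ 0.07  0.07 -0.43] open 0.994 grip 0.0
x [-0.966  0.259  0.   ] y [ 0.259  0.966 -0.001] z [-0.    -0.001 -1.   ] units [-16.991 -12.804   6.915]
```

All keys are needed in every row.

>>> {"fn": "drive_tool", "kwargs": {"steps": [{"dx": 0,"dy": 0,"dz": 0,"ax": 0,"ay": 0,"az": 0.785,"claw": 0.2},{"dx": 0,"dy": 0,"dz": 0,"ax": 0,"ay": 0,"az": 0.785,"claw": 0.2},{"dx": 0,"dy": 0,"dz": 0,"ax": 0,"ay": 0,"az": 0.785,"claw": 0.2},{"dx": 0,"dy": 0,"dz": 0,"ax": 0,"ay": 0,"az": 0.785,"claw": 0.2},{"dx": -0.6,"dy": -0.1,"dz": 0,"ax": 0,"ay": 0,"az": 0,"claw": 0.2},{"dx": -1,"dy": -0.2,"dz": 0,"ax": 0,"ay": 0,"az": 0,"claw": 0.2},{"dx": -1,"dy": -0.2,"dz": 0,"ax": 0,"ay": 0,"az": 0,"claw": 0.2},{"dx": -1,"dy": -0.2,"dz": 0,"ax": 0,"ay": 0,"az": 0,"claw": 0.2},{"dx": -1,"dy": -0.2,"dz": 0,"ax": 0,"ay": 0,"az": 0,"claw": 0.2},{"dx": -1,"dy": -0.2,"dz": 0,"ax": 0,"ay": 0,"az": 0,"claw": 0.2},{"dx": -1,"dy": -0.2,"dz": 0,"ax": 0,"ay": 0,"az": 0,"claw": 0.2},{"dx": -1,"dy": -0.2,"dz": 0,"ax": 0,"ay": 0,"az": 0,"claw": 0.2},{"dx": -1,"dy": -0.2,"dz": 0,"ax": 0,"ay": 0,"az": 0,"claw": 0.2},{"dx": -1,"dy": -0.2,"dz": 0,"ax": 0,"ay": 0,"az": 0,"claw": 0.2},{"dx": -1,"dy": -0.2,"dz": 0,"ax": 0,"ay": 0,"az": 0,"claw": 0.2},{"dx": -1,"dy": -0.2,"dz": 0,"ax": 0,"ay": 0,"az": 0,"claw": 0.2},{"dx": -1,"dy": -0.2,"dz": 0,"ax": 0,"ay": 0,"az": 0,"claw": 0.2},{"dx": -1,"dy": -0.2,"dz": 0,"ax": 0,"ay": 0,"az": 0,"claw": 0.2},{"dx": -1,"dy": -0.2,"dz": 0,"ax": 0,"ay": 0,"az": 0,"claw": 0.2},{"dx": -1,"dy": -0.2,"dz": 0,"ax": 0,"ay": 0,"az": 0,"claw": 0.2}]}}

```text
t: 2.7
position: [0.4002, 0.2829, 0.2312]
tool_rot: [1.125, 2.933, -0.0]
force: [0.6, 0.4, 1.1]
opening: 0.601
grip_force: 0.0
```

```bash
python3 -c "
from h import *
from rig import arm
go(arm.state(),(.489,.184,.058))"
```

```text
t 2.7 pos [0.4002 0.2829 0.2312] F [0.65 0.4  1.09] open 0.601 grip 0.0
x [-0.743  0.669 -0.   ] y [ 0.669  0.743 -0.   ] z [ 0. -0. -1.] units [-5.285 -0.566  6.93 ]
```

>>> {"fn": "drive_tool", "kwargs": {"steps": [{"dx": -1,"dy": -0.1,"dz": 0.5,"ax": 0,"ay": 0,"az": 0,"claw": 0.2},{"dx": -1,"dy": -0.1,"dz": 0.5,"ax": 0,"ay": 0,"az": 0,"claw": 0.2},{"dx": -1,"dy": -0.1,"dz": 0.5,"ax": 0,"ay": 0,"az": 0,"claw": 0.2},{"dx": -1,"dy": -0.1,"dz": 0.5,"ax": 0,"ay": 0,"az": 0,"claw": 0.2},{"dx": -1,"dy": -0.1,"dz": 0.5,"ax": 0,"ay": 0,"az": 0,"claw": 0.2},{"dx": -0.285,"dy": -0.066,"dz": 0.7,"ax": 0,"ay": 0,"az": 0,"claw": 0.2},{"dx": 0,"dy": 0,"dz": 0.7,"ax": 0,"ay": 0,"az": 0,"claw": 0.2},{"dx": 0,"dy": 0,"dz": 0,"ax": 0,"ay": 0,"az": 0,"claw": 0.2}]}}

```text
t: 3.7
position: [0.4865, 0.1862, 0.1313]
tool_rot: [-1.123, -2.93, 0.004]
force: [0.5, 0.4, 1.1]
opening: 0.598
grip_force: 0.0
```

```bash
python3 - <<'E'
from h import *
from rig import arm
go(arm.state(),(.489,.184,.058))
S=arm.get_image("side")["img"][:,:,::-1];T=arm.get_image("top")["img"][:,:,::-1]
o=np.hstack([cv2.resize(S[200:320,250:370],None,fx=3.3,fy=3.3,interpolation=2),cv2.resize(T[215:275,240:300],(396,396),interpolation=2)])
cv2.imwrite("pics/a1.png",o)
E
```

```text
t 3.7 pos [0.4865 0.1862 0.1313] F [0.54 0.39 1.14] open 0.598 grip 0.0
x [-0.744  0.668  0.003] y [ 0.668  0.744 -0.004] z [-0.004 -0.001 -1.   ] units [-0.141  0.013  2.934]
```

View pics/a1.png

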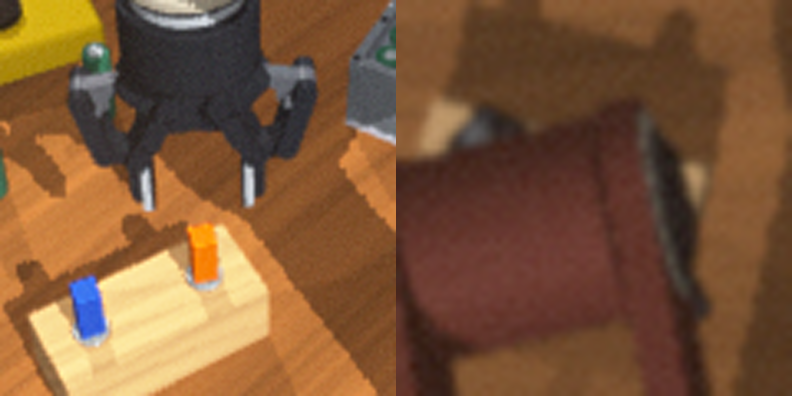

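Side view: the fingers at crop (148,195) and (250,195) straddle the handle at (203,250), which is well centred. Now to descend and grip.

>>> {"fn": "drive_tool", "kwargs": {"steps": [{"dx": -0.05,"dy": 0,"dz": 0.6,"ax": 0,"ay": 0,"az": 0,"claw": 0.2},{"dx": 0,"dy": 0,"dz": 0.7,"ax": 0,"ay": 0,"az": 0,"claw": 0.2},{"dx": 0,"dy": 0,"dz": 0.7,"ax": 0,"ay": 0,"az": 0,"claw": 0.2},{"dx": 0,"dy": 0,"dz": 0.5,"ax": 0,"ay": 0,"az": 0,"claw": 0.2},{"dx": 0,"dy": 0,"dz": 0.35,"ax": 0,"ay": 0,"az": 0,"claw": 0.2},{"dx": 0,"dy": 0,"dz": 0,"ax": 0,"ay": 0,"az": 0,"claw": 0.2},{"dx": 0,"dy": 0,"dz": 0,"ax": 0,"ay": 0,"az": 0,"claw": -0.5},{"dx": 0,"dy": 0,"dz": 0,"ax": 0,"ay": 0,"az": 0,"claw": -1},{"dx": 0,"dy": 0,"dz": 0,"ax": 0,"ay": 0,"az": 0,"claw": -1},{"dx": 0,"dy": 0,"dz": 0,"ax": 0,"ay": 0,"az": 0,"claw": -1},{"dx": 0,"dy": 0,"dz": 0,"ax": 0,"ay": 0,"az": 0,"claw": -1},{"dx": 0,"dy": 0,"dz": 0,"ax": 0,"ay": 0,"az": 0,"claw": -1}]}}

```text
t: 5.3
position: [0.4896, 0.1853, 0.0633]
tool_rot: [1.125, 2.933, -0.001]
force: [-3.1, -2.1, 5.8]
opening: 0.172
grip_force: 58.8
```

```bash
python3 - <<'E'
from h import *
from rig import arm
go(arm.state(),(.489,.184,.058))
E
```

```text
t 5.3 pos [0.4896 0.1853 0.0633] F [-3.07 -2.1   5.75] open 0.172 grip 58.8
x [-0.743  0.669 -0.   ] y [ 0.669  0.743 -0.   ] z [ 0.    -0.001 -1.   ] units [-0.015 -0.055  0.212]
```

>>> {"fn": "drive_tool", "kwargs": {"steps": [{"dx": 0,"dy": 0,"dz": -0.4,"ax": 0,"ay": 0,"az": 0,"claw": -1},{"dx": 0,"dy": 0,"dz": -0.8,"ax": 0,"ay": 0,"az": 0,"claw": -1},{"dx": 0,"dy": 0,"dz": -0.8,"ax": 0,"ay": 0,"az": 0,"claw": -1},{"dx": 0,"dy": 0,"dz": -0.9,"ax": 0,"ay": 0,"az": 0,"claw": -1},{"dx": 0,"dy": 0,"dz": -0.9,"ax": 0,"ay": 0,"az": 0,"claw": -1},{"dx": 0,"dy": 0,"dz": -0.9,"ax": 0,"ay": 0,"az": 0,"claw": -1},{"dx": -0.65,"dy": -0.6,"dz": 0,"ax": 0,"ay": 0,"az": 0,"claw": -1},{"dx": -1,"dy": -0.9,"dz": 0,"ax": 0,"ay": 0,"az": 0,"claw": -1},{"dx": -1,"dy": -0.9,"dz": 0,"ax": 0,"ay": 0,"az": 0,"claw": -1},{"dx": -1,"dy": -0.9,"dz": 0,"ax": 0,"ay": 0,"az": 0,"claw": -1},{"dx": -1,"dy": -0.9,"dz": 0,"ax": 0,"ay": 0,"az": 0,"claw": -1},{"dx": -1,"dy": -0.9,"dz": 0,"ax": 0,"ay": 0,"az": 0,"claw": -1},{"dx": -1,"dy": -0.9,"dz": 0,"ax": 0,"ay": 0,"az": 0,"claw": -1},{"dx": -1,"dy": -0.9,"dz": 0,"ax": 0,"ay": 0,"az": 0,"claw": -1},{"dx": -1,"dy": -0.9,"dz": 0,"ax": 0,"ay": 0,"az": 0,"claw": -1},{"dx": -1,"dy": -0.8,"dz": 0,"ax": 0,"ay": 0,"az": 0,"claw": -1},{"dx": -0.8,"dy": -0.6,"dz": 0,"ax": 0,"ay": 0,"az": 0,"claw": -1},{"dx": 0,"dy": 0,"dz": 0,"ax": 0,"ay": 0,"az": 0,"claw": -1},{"dx": 0,"dy": 0,"dz": 0,"ax": 0,"ay": 0,"az": 0,"claw": -1}]}}

```text
t: 7.68
position: [0.5298, -0.1597, 0.1801]
tool_rot: [1.125, 2.933, 0.001]
force: [0.1, 0.5, -0.8]
opening: 0.177
grip_force: 58.5
```

```bash
python3 - <<'E'
from h import *
from rig import arm
s=arm.state();go(s,(.5385,-.196,.125))
D=arm.get_image("side");S=D["img"][:,:,::-1]
cv2.imwrite("pics/side1.png",S)
x0,y0=340,100
cv2.imwrite("pics/a2.png",cv2.resize(S[y0:y0+100,x0:x0+130],None,fx=6,fy=6,interpolation=2))
import pickle;pickle.dump((D,s),open("s1.pkl","wb"))
E
```

```text
t 7.67 pos [ 0.5298 -0.1597  0.1801] F [ 0.1   0.51 -0.84] open 0.177 grip 58.5
x [-0.743  0.669  0.   ] y [0.669 0.743 0.001] z [ 0.     0.001 -1.   ] units [-1.231 -0.848  2.203]
```

View pics/a2.png

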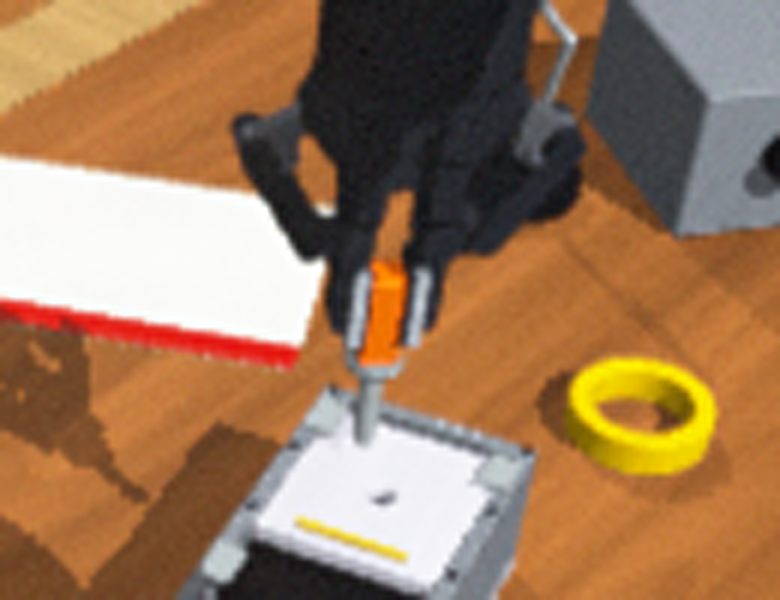

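The pin is held in the gripper, with its tip at crop (367,442) (full picture ≈ (401,173)). The hole is at crop (383,497) (full ≈ (403.6,182.5)). Now I'll compare the pin's projection with prediction to remove bias.

```bash
cat >> h.py <<'E'
def proj(d,P):
    f=d["img"].shape[0]/2/np.tan(np.radians(d["fov_y"]/2))
    p=R.from_rotvec(d["orientation"]).inv().apply(np.array(P)-d["eye"]); return np.array([d["cx"]+f*p[0]/-p[2],d["cy"]-f*p[1]/-p[2]])
E
python3 - <<'E'
from h import *
import pickle
D,s=pickle.load(open("s1.pkl","rb")); p=s["position"]
for n,dz in (("handle top",.0307),("handle bot",-.0093),("flange bot",-.0133),("tip",-.0533)):
    q=proj(D,p+[0,0,dz]); print(n,q.round(2),"crop",((q-[340,100])*6+3).round(0))
g=cv2.cvtColor(D["img"],cv2.COLOR_RGB2GRAY);print(g[160:178,394:410])
m=hsvmask(D["img"],(5,200,150),(16,255,255),(395,140,20,25));v,u=np.nonzero(m)
for r in range(v.min(),v.max()+1): print(r,u[v==r].mean().round(2) if (v==r).any() else 0,(v==r).sum())
# hole: ray at z .068, px centre guesses
for h in ((403.3,182.5),(403.6,182.7)): print(onz(D,*h,.068))
print(onz(D,*proj(D,p+[0,0,-.0533]),.127))
E
```

```text
handle top [404.15 145.65] crop [388. 277.]
handle bot [402.05 159.36] crop [375. 359.]
flange bot [401.84 160.69] crop [374. 367.]
tip [399.86 173.58] crop [362. 445.]
[[119 121 124 115 120 117 149 161 162 164 161 158 167 147 135 133]
 [119 124 127 118 101 123 141 167 175 173 173 182 172 139 131 134]
 [126 124 130 128 118 120 125 143 172 173 165 182 143 130 133 128]
 [124 114 127 132 132 119  97 117 133 132 127 130 132 130 127 129]
 [130  89 115 136 143 126 102 144 169 164 138 134 130 130 134 131]
 [169 103 127 141 150 130 113 154 173 158 135 131 131 134 133 137]
 [193 171 148 164 147 118 118 153 172 151 135 131 136 138 134 133]
 [200 198 178 170 117  94 126 159 175 154 154 141 144 137 133 133]
 [203 201 198 188 137  92 133 168 174 153 152 155 160 152 143 142]
 [201 201 194 207 191 109 138 171 171 124 104 126 150 152 150 152]
 [200 198 195 221 212 116 139 173 176 177 141 116 116 101 122 138]
 [188 196 215 226 209 120 147 176 203 243 229 183 174 142 125 114]
 [173 198 222 228 214 127 146 179 213 245 245 244 243 230 202 176]
 [225 225 228 241 238 160 162 191 233 243 244 243 242 244 243 242]
 [238 229 231 241 241 224 207 221 242 243 244 242 241 241 242 242]
 [240 239 237 240 242 242 241 242 244 244 242 241 241 241 241 240]
 [240 240 238 241 241 241 242 243 243 243 242 241 243 241 242 241]
 [238 240 240 240 242 241 243 243 243 242 241 241 241 242 241 240]]
143 404.0 5
144 404.0 5
145 404.0 5
146 404.6 5
147 405.0 3
148 404.5 6
149 404.5 6
150 404.0 5
151 404.0 5
152 404.0 5
153 404.0 5
154 403.5 6
155 403.5 6
156 403.0 5
157 403.0 5
158 402.5 6
159 402.5 6
[ 0.53962461 -0.19857856  0.068     ]
[ 0.53857656 -0.1984808   0.068     ]
[ 0.52965007 -0.15945216  0.127     ]
```

>>> {"fn": "drive_tool", "kwargs": {"steps": [{"dx": -0.6,"dy": -0.43,"dz": 0.5,"ax": 0,"ay": 0,"az": 0,"claw": -1},{"dx": -0.67,"dy": -0.43,"dz": 0.6,"ax": 0,"ay": 0,"az": 0,"claw": -1},{"dx": 0,"dy": 0,"dz": 0.6,"ax": 0,"ay": 0,"az": 0,"claw": -1},{"dx": 0,"dy": 0,"dz": 0.4,"ax": 0,"ay": 0,"az": 0,"claw": -1},{"dx": 0,"dy": 0,"dz": 0,"ax": 0,"ay": 0,"az": 0,"claw": -1},{"dx": 0,"dy": 0,"dz": 0,"ax": 0,"ay": 0,"az": 0,"claw": -1}]}}

```text
t: 8.48
position: [0.5393, -0.1972, 0.128]
tool_rot: [1.124, 2.933, -0.0]
force: [-0.2, -0.3, -0.7]
opening: 0.176
grip_force: 58.4
```

```bash
python3 - <<'E'
from h import *
from rig import arm
s=arm.state();go(s,(.539,-.197,.1233))
D=arm.get_image("side");S=D["img"][:,:,::-1]
x0,y0=370,140
cv2.imwrite("pics/a3.png",cv2.resize(S[y0:y0+60,x0:x0+80],None,fx=8,fy=8,interpolation=2))
for dz in (-.0093,-.0533,-.0553): q=proj(D,s["position"]+[0,0,dz]);print(q,(q-[x0,y0])*8+4)
for u in ((403.5,182.5),): print((np.array(u)-[x0,y0])*8+4)
E
```

```text
t 8.47 pos [ 0.5393 -0.1972  0.128 ] F [-0.24 -0.28 -0.66] open 0.176 grip 58.4
x [-0.744  0.669 -0.001] y [0.669 0.744 0.   ] z [ 0.001 -0.    -1.   ] units [ 0.015 -0.001  0.19 ]
[405.56918674 167.65673734] [288.55349388 225.25389872]
[403.40829288 180.84263316] [271.26634306 330.74106529]
[403.31297751 181.42425292] [270.50382009 335.39402333]
[272. 344.]
```

View pics/a3.png

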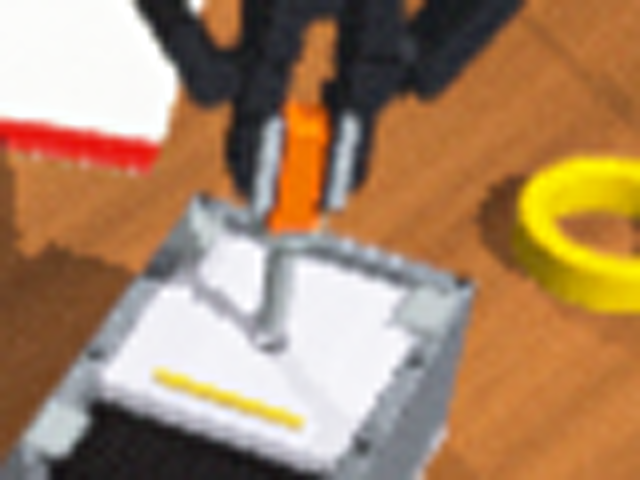

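The nose at crop (270,335) stands right over the hole at about (270,343). I'll descend gently.

>>> {"fn": "drive_tool", "kwargs": {"steps": [{"dx": 0,"dy": 0,"dz": 0.06,"ax": 0,"ay": 0,"az": 0,"claw": -1},{"dx": 0,"dy": 0,"dz": 0.06,"ax": 0,"ay": 0,"az": 0,"claw": -1},{"dx": 0,"dy": 0,"dz": 0.06,"ax": 0,"ay": 0,"az": 0,"claw": -1},{"dx": 0,"dy": 0,"dz": 0.06,"ax": 0,"ay": 0,"az": 0,"claw": -1},{"dx": 0,"dy": 0,"dz": 0.04,"ax": 0,"ay": 0,"az": 0,"claw": -1},{"dx": 0,"dy": 0,"dz": 0.02,"ax": 0,"ay": 0,"az": 0,"claw": -1}]}}

```text
t: 9.28
position: [0.539, -0.1975, 0.1199]
tool_rot: [-1.125, -2.933, -0.0]
force: [0.2, -0.0, -0.5]
opening: 0.174
grip_force: 58.4
```

>>> {"fn": "drive_tool", "kwargs": {"steps": [{"dx": 0,"dy": 0,"dz": 0.06,"ax": 0,"ay": 0,"az": 0,"claw": -1},{"dx": 0,"dy": 0,"dz": 0.06,"ax": 0,"ay": 0,"az": 0,"claw": -1},{"dx": 0,"dy": 0,"dz": 0.04,"ax": 0,"ay": 0,"az": 0,"claw": -1},{"dx": 0,"dy": 0,"dz": 0,"ax": 0,"ay": 0,"az": 0,"claw": -1}]}}

```text
t: 9.78
position: [0.5391, -0.1975, 0.116]
tool_rot: [1.125, 2.933, -0.0]
force: [-0.2, 0.1, -1.8]
opening: 0.178
grip_force: 58.4
```

>>> {"fn": "drive_tool", "kwargs": {"steps": [{"dx": 0,"dy": 0,"dz": 0.04,"ax": 0,"ay": 0,"az": 0,"claw": -1},{"dx": 0,"dy": 0,"dz": 0.04,"ax": 0,"ay": 0,"az": 0,"claw": -1},{"dx": 0,"dy": 0,"dz": 0.02,"ax": 0,"ay": 0,"az": 0,"claw": -1},{"dx": 0,"dy": 0,"dz": 0,"ax": 0,"ay": 0,"az": 0,"claw": -1}]}}

```text
t: 10.28
position: [0.5391, -0.1975, 0.1136]
tool_rot: [1.125, 2.933, -0.0]
force: [0.6, 0.5, -1.1]
opening: 0.177
grip_force: 58.4
```

>>> {"fn": "drive_tool", "kwargs": {"steps": [{"dx": 0,"dy": 0,"dz": 0.02,"ax": 0,"ay": 0,"az": 0,"claw": -1},{"dx": 0,"dy": 0,"dz": 0.02,"ax": 0,"ay": 0,"az": 0,"claw": -1},{"dx": 0,"dy": 0,"dz": 0,"ax": 0,"ay": 0,"az": 0,"claw": -1}]}}

```text
t: 10.65
position: [0.5391, -0.1975, 0.1126]
tool_rot: [1.125, 2.933, -0.0]
force: [1.0, -0.6, -1.1]
opening: 0.175
grip_force: 58.4
```

>>> {"fn": "drive_tool", "kwargs": {"steps": [{"dx": 0,"dy": 0,"dz": 0.02,"ax": 0,"ay": 0,"az": 0,"claw": -1},{"dx": 0,"dy": 0,"dz": 0,"ax": 0,"ay": 0,"az": 0,"claw": -1}]}}

```text
t: 10.9
position: [0.5391, -0.1975, 0.1122]
tool_rot: [1.125, 2.933, -0.0]
force: [0.0, -0.3, -0.1]
opening: 0.175
grip_force: 58.7
```

>>> {"fn": "drive_tool", "kwargs": {"steps": [{"dx": 0,"dy": 0,"dz": 0.02,"ax": 0,"ay": 0,"az": 0,"claw": -1},{"dx": 0,"dy": 0,"dz": 0,"ax": 0,"ay": 0,"az": 0,"claw": -1}]}}

```text
t: 11.15
position: [0.5392, -0.1977, 0.1122]
tool_rot: [1.125, 2.933, -0.0]
force: [-0.8, -0.2, 3.8]
opening: 0.177
grip_force: 58.9
```

Contact with the carrier is felt at z ≈ 0.1122 with about a 4 N lean. Now I'll draw the cover along the pack's +y, which is tool (0.842, 0.539), 1 mm per row.

>>> {"fn": "drive_tool", "kwargs": {"steps": [{"dx": 0.034,"dy": 0.022,"dz": 0,"ax": 0,"ay": 0,"az": 0,"claw": -1},{"dx": 0.034,"dy": 0.022,"dz": 0,"ax": 0,"ay": 0,"az": 0,"claw": -1},{"dx": 0.034,"dy": 0.022,"dz": 0,"ax": 0,"ay": 0,"az": 0,"claw": -1},{"dx": 0.034,"dy": 0.022,"dz": 0,"ax": 0,"ay": 0,"az": 0,"claw": -1}]}}

```text
t: 11.65
position: [0.5385, -0.1946, 0.1122]
tool_rot: [1.125, 2.931, -0.003]
force: [0.4, -4.4, 2.7]
opening: 0.178
grip_force: 59.1
```

>>> {"fn": "drive_tool", "kwargs": {"steps": [{"dx": 0.034,"dy": 0.022,"dz": 0.01,"ax": 0,"ay": 0,"az": 0,"claw": -1},{"dx": 0.034,"dy": 0.022,"dz": 0,"ax": 0,"ay": 0,"az": 0,"claw": -1},{"dx": 0.034,"dy": 0.022,"dz": 0,"ax": 0,"ay": 0,"az": 0,"claw": -1},{"dx": 0.034,"dy": 0.022,"dz": 0,"ax": 0,"ay": 0,"az": 0,"claw": -1}]}}

```text
t: 12.15
position: [0.5375, -0.1909, 0.1122]
tool_rot: [1.125, 2.93, -0.003]
force: [0.5, -5.4, 3.5]
opening: 0.175
grip_force: 59.2
```

>>> {"fn": "drive_tool", "kwargs": {"steps": [{"dx": 0.034,"dy": 0.022,"dz": 0,"ax": 0,"ay": 0,"az": 0,"claw": -1},{"dx": 0.034,"dy": 0.022,"dz": 0,"ax": 0,"ay": 0,"az": 0,"claw": -1},{"dx": 0.034,"dy": 0.022,"dz": 0,"ax": 0,"ay": 0,"az": 0,"claw": -1},{"dx": 0.034,"dy": 0.022,"dz": 0,"ax": 0,"ay": 0,"az": 0,"claw": -1}]}}

```text
t: 12.65
position: [0.5365, -0.187, 0.1122]
tool_rot: [1.125, 2.93, -0.003]
force: [-0.6, -6.8, 3.4]
opening: 0.175
grip_force: 59.2
```

>>> {"fn": "drive_tool", "kwargs": {"steps": [{"dx": 0.034,"dy": 0.022,"dz": 0,"ax": 0,"ay": 0,"az": 0,"claw": -1},{"dx": 0.034,"dy": 0.022,"dz": 0,"ax": 0,"ay": 0,"az": 0,"claw": -1},{"dx": 0.034,"dy": 0.022,"dz": 0,"ax": 0,"ay": 0,"az": 0,"claw": -1},{"dx": 0.034,"dy": 0.022,"dz": 0,"ax": 0,"ay": 0,"az": 0,"claw": -1}]}}

```text
t: 13.15
position: [0.5354, -0.1831, 0.1122]
tool_rot: [1.124, 2.93, -0.003]
force: [0.6, -5.6, 3.8]
opening: 0.177
grip_force: 59.2
```

>>> {"fn": "drive_tool", "kwargs": {"steps": [{"dx": 0.034,"dy": 0.022,"dz": 0,"ax": 0,"ay": 0,"az": 0,"claw": -1},{"dx": 0.034,"dy": 0.022,"dz": 0,"ax": 0,"ay": 0,"az": 0,"claw": -1},{"dx": 0.034,"dy": 0.022,"dz": 0,"ax": 0,"ay": 0,"az": 0,"claw": -1},{"dx": 0.034,"dy": 0.022,"dz": 0,"ax": 0,"ay": 0,"az": 0,"claw": -1}]}}

```text
t: 13.65
position: [0.5343, -0.1791, 0.1121]
tool_rot: [1.125, 2.931, -0.003]
force: [0.4, -5.2, 4.3]
opening: 0.174
grip_force: 59.2
```

>>> {"fn": "drive_tool", "kwargs": {"steps": [{"dx": 0.034,"dy": 0.022,"dz": 0,"ax": 0,"ay": 0,"az": 0,"claw": -1},{"dx": 0.034,"dy": 0.022,"dz": 0,"ax": 0,"ay": 0,"az": 0,"claw": -1},{"dx": 0.034,"dy": 0.022,"dz": 0,"ax": 0,"ay": 0,"az": 0,"claw": -1},{"dx": 0.034,"dy": 0.022,"dz": 0,"ax": 0,"ay": 0,"az": 0,"claw": -1}]}}

```text
t: 14.15
position: [0.5324, -0.1732, 0.1105]
tool_rot: [-1.125, -2.932, -0.002]
force: [2.1, -2.8, 0.5]
opening: 0.182
grip_force: 58.6
```

The nose dropped (z is now 0.1105 and Fz fell), so it has found the hole. I'll press down gently.

>>> {"fn": "drive_tool", "kwargs": {"steps": [{"dx": 0,"dy": 0,"dz": 0.03,"ax": 0,"ay": 0,"az": 0,"claw": -1},{"dx": 0,"dy": 0,"dz": 0.03,"ax": 0,"ay": 0,"az": 0,"claw": -1},{"dx": 0,"dy": 0,"dz": 0,"ax": 0,"ay": 0,"az": 0,"claw": -1}]}}

```text
t: 14.52
position: [0.5325, -0.1735, 0.1094]
tool_rot: [-1.125, -2.932, -0.001]
force: [2.2, -0.6, 1.2]
opening: 0.177
grip_force: 58.5
```

>>> {"fn": "drive_tool", "kwargs": {"steps": [{"dx": 0,"dy": 0,"dz": 0.03,"ax": 0,"ay": 0,"az": 0,"claw": -1},{"dx": 0,"dy": 0,"dz": 0.03,"ax": 0,"ay": 0,"az": 0,"claw": -1},{"dx": 0,"dy": 0,"dz": 0,"ax": 0,"ay": 0,"az": 0,"claw": -1}]}}

```text
t: 14.9
position: [0.5325, -0.1739, 0.108]
tool_rot: [-1.125, -2.933, -0.0]
force: [1.1, -0.6, -0.4]
opening: 0.177
grip_force: 58.4
```

>>> {"fn": "drive_tool", "kwargs": {"steps": [{"dx": 0,"dy": 0,"dz": 0.04,"ax": 0,"ay": 0,"az": 0,"claw": -1},{"dx": 0,"dy": 0,"dz": 0.04,"ax": 0,"ay": 0,"az": 0,"claw": -1},{"dx": 0,"dy": 0,"dz": 0.04,"ax": 0,"ay": 0,"az": 0,"claw": -1},{"dx": 0,"dy": 0,"dz": 0,"ax": 0,"ay": 0,"az": 0,"claw": -1}]}}

```text
t: 15.4
position: [0.5326, -0.174, 0.1051]
tool_rot: [-1.125, -2.933, -0.0]
force: [1.2, -0.4, -1.0]
opening: 0.176
grip_force: 58.4
```

>>> {"fn": "drive_tool", "kwargs": {"steps": [{"dx": 0,"dy": 0,"dz": 0.04,"ax": 0,"ay": 0,"az": 0,"claw": -1},{"dx": 0,"dy": 0,"dz": 0.04,"ax": 0,"ay": 0,"az": 0,"claw": -1},{"dx": 0,"dy": 0,"dz": 0.04,"ax": 0,"ay": 0,"az": 0,"claw": -1},{"dx": 0,"dy": 0,"dz": 0.04,"ax": 0,"ay": 0,"az": 0,"claw": -1},{"dx": 0,"dy": 0,"dz": 0.04,"ax": 0,"ay": 0,"az": 0,"claw": -1},{"dx": 0,"dy": 0,"dz": 0,"ax": 0,"ay": 0,"az": 0,"claw": -1}]}}

```text
t: 16.15
position: [0.5327, -0.174, 0.1001]
tool_rot: [-1.125, -2.933, -0.0]
force: [0.9, -1.2, -0.7]
opening: 0.177
grip_force: 58.4
```

Next comes the ball (depth 12.1 now, ball at 17 mm).

>>> {"fn": "drive_tool", "kwargs": {"steps": [{"dx": 0,"dy": 0,"dz": 0.04,"ax": 0,"ay": 0,"az": 0,"claw": -1},{"dx": 0,"dy": 0,"dz": 0.04,"ax": 0,"ay": 0,"az": 0,"claw": -1},{"dx": 0,"dy": 0,"dz": 0.04,"ax": 0,"ay": 0,"az": 0,"claw": -1},{"dx": 0,"dy": 0,"dz": 0.04,"ax": 0,"ay": 0,"az": 0,"claw": -1},{"dx": 0,"dy": 0,"dz": 0,"ax": 0,"ay": 0,"az": 0,"claw": -1}]}}

```text
t: 16.77
position: [0.5326, -0.174, 0.0961]
tool_rot: [-1.125, -2.933, -0.0]
force: [1.2, 0.2, -0.3]
opening: 0.175
grip_force: 58.4
```

>>> {"fn": "drive_tool", "kwargs": {"steps": [{"dx": 0,"dy": 0,"dz": 0.03,"ax": 0,"ay": 0,"az": 0,"claw": -1},{"dx": 0,"dy": 0,"dz": 0.03,"ax": 0,"ay": 0,"az": 0,"claw": -1},{"dx": 0,"dy": 0,"dz": 0.03,"ax": 0,"ay": 0,"az": 0,"claw": -1},{"dx": 0,"dy": 0,"dz": 0.03,"ax": 0,"ay": 0,"az": 0,"claw": -1},{"dx": 0,"dy": 0,"dz": 0,"ax": 0,"ay": 0,"az": 0,"claw": -1}]}}

```text
t: 17.4
position: [0.5327, -0.1742, 0.0934]
tool_rot: [1.125, 2.933, -0.0]
force: [0.2, -1.0, 0.9]
opening: 0.176
grip_force: 58.6
```

>>> {"fn": "drive_tool", "kwargs": {"steps": [{"dx": 0,"dy": 0,"dz": 0.03,"ax": 0,"ay": 0,"az": 0,"claw": -1},{"dx": 0,"dy": 0,"dz": 0.03,"ax": 0,"ay": 0,"az": 0,"claw": -1},{"dx": 0,"dy": 0,"dz": 0.03,"ax": 0,"ay": 0,"az": 0,"claw": -1},{"dx": 0,"dy": 0,"dz": 0.03,"ax": 0,"ay": 0,"az": 0,"claw": -1},{"dx": 0,"dy": 0,"dz": 0.03,"ax": 0,"ay": 0,"az": 0,"claw": -1},{"dx": 0,"dy": 0,"dz": 0.03,"ax": 0,"ay": 0,"az": 0,"claw": -1},{"dx": 0,"dy": 0,"dz": 0,"ax": 0,"ay": 0,"az": 0,"claw": -1}]}}

```text
t: 18.27
position: [0.5326, -0.1741, 0.0886]
tool_rot: [-1.125, -2.933, 0.0]
force: [-1.0, -2.0, 1.9]
opening: 0.18
grip_force: 58.8
```

>>> {"fn": "drive_tool", "kwargs": {"steps": [{"dx": 0,"dy": 0,"dz": 0.03,"ax": 0,"ay": 0,"az": 0,"claw": -1},{"dx": 0,"dy": 0,"dz": 0.03,"ax": 0,"ay": 0,"az": 0,"claw": -1},{"dx": 0,"dy": 0,"dz": 0.03,"ax": 0,"ay": 0,"az": 0,"claw": -1},{"dx": 0,"dy": 0,"dz": 0.03,"ax": 0,"ay": 0,"az": 0,"claw": -1},{"dx": 0,"dy": 0,"dz": 0.03,"ax": 0,"ay": 0,"az": 0,"claw": -1},{"dx": 0,"dy": 0,"dz": 0.03,"ax": 0,"ay": 0,"az": 0,"claw": -1},{"dx": 0,"dy": 0,"dz": 0.03,"ax": 0,"ay": 0,"az": 0,"claw": -1},{"dx": 0,"dy": 0,"dz": 0,"ax": 0,"ay": 0,"az": 0,"claw": -1}]}}

```text
t: 19.27
position: [0.5326, -0.174, 0.0833]
tool_rot: [-1.126, -2.933, -0.0]
force: [0.2, -2.3, 0.9]
opening: 0.179
grip_force: 58.9
```

Home is expected at about 0.0812.

>>> {"fn": "drive_tool", "kwargs": {"steps": [{"dx": 0,"dy": 0,"dz": 0.03,"ax": 0,"ay": 0,"az": 0,"claw": -1},{"dx": 0,"dy": 0,"dz": 0.03,"ax": 0,"ay": 0,"az": 0,"claw": -1},{"dx": 0,"dy": 0,"dz": 0.02,"ax": 0,"ay": 0,"az": 0,"claw": -1},{"dx": 0,"dy": 0,"dz": 0,"ax": 0,"ay": 0,"az": 0,"claw": -1}]}}

```text
t: 19.77
position: [0.5327, -0.174, 0.0815]
tool_rot: [-1.125, -2.933, 0.0]
force: [-1.1, -2.6, 2.5]
opening: 0.172
grip_force: 58.9
```

>>> {"fn": "drive_tool", "kwargs": {"steps": [{"dx": 0,"dy": 0,"dz": 0.02,"ax": 0,"ay": 0,"az": 0,"claw": -1},{"dx": 0,"dy": 0,"dz": 0,"ax": 0,"ay": 0,"az": 0,"claw": -1}]}}

```text
t: 20.02
position: [0.5327, -0.174, 0.0813]
tool_rot: [-1.125, -2.933, 0.0]
force: [-2.4, -0.9, 6.1]
opening: 0.18
grip_force: 59.1
```

>>> {"fn": "drive_tool", "kwargs": {"steps": [{"dx": 0,"dy": 0,"dz": 0.01,"ax": 0,"ay": 0,"az": 0,"claw": -1},{"dx": 0,"dy": 0,"dz": 0,"ax": 0,"ay": 0,"az": 0,"claw": -1}]}}

```text
t: 20.27
position: [0.5327, -0.1741, 0.0813]
tool_rot: [-1.125, -2.933, 0.0]
force: [-2.9, -1.3, 6.4]
opening: 0.177
grip_force: 59.3
```

The flange is seated: z stays at 0.0813 while the force rises. Releasing and rising.

>>> {"fn": "drive_tool", "kwargs": {"steps": [{"dx": 0,"dy": 0,"dz": 0,"ax": 0,"ay": 0,"az": 0,"claw": -0.3},{"dx": 0,"dy": 0,"dz": 0,"ax": 0,"ay": 0,"az": 0,"claw": 0},{"dx": 0,"dy": 0,"dz": 0,"ax": 0,"ay": 0,"az": 0,"claw": 0},{"dx": 0,"dy": 0,"dz": 0,"ax": 0,"ay": 0,"az": 0,"claw": 0},{"dx": 0,"dy": 0,"dz": -0.4,"ax": 0,"ay": 0,"az": 0,"claw": 0},{"dx": 0,"dy": 0,"dz": -0.8,"ax": 0,"ay": 0,"az": 0,"claw": 0},{"dx": 0,"dy": 0,"dz": -0.8,"ax": 0,"ay": 0,"az": 0,"claw": 0},{"dx": 0,"dy": 0,"dz": -0.8,"ax": 0,"ay": 0,"az": 0,"claw": 0},{"dx": 0,"dy": 0,"dz": -0.8,"ax": 0,"ay": 0,"az": 0,"claw": 0},{"dx": 0,"dy": 0,"dz": -0.8,"ax": 0,"ay": 0,"az": 0,"claw": 0},{"dx": 0,"dy": 0,"dz": 0,"ax": 0,"ay": 0,"az": 0,"claw": 0}]}}

```text
t: 21.65
position: [0.5339, -0.1746, 0.1935]
tool_rot: [1.124, 2.929, -0.001]
force: [-0.6, -0.2, 0.0]
opening: 0.498
grip_force: 0.0
```

```bash
python3 - <<'E'
from h import *
from rig import arm
D=arm.get_image("side");S=D["img"][:,:,::-1]
cv2.imwrite("pics/a4.png",cv2.resize(S[110:220,340:460],None,fx=5,fy=5,interpolation=2))
for z in (.112,.072): q=proj(D,(.5327,-.174,z));print((q-[340,110])*5+2.5)
E
```

```text
[311.18800759 327.65749106]
[301.74034906 387.39627701]
```

View pics/a4.png

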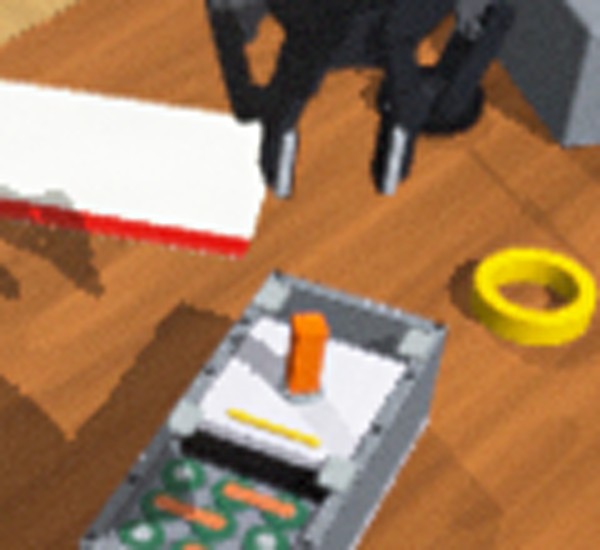

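The pin stands upright with its flange on the cover at crop (303,390) and its handle top at (310,325). This matches the predicted home pose, and the gripper is clear.

```bash
python3 -c "
from rig import arm
print(arm.sign_off())"
```

```text
the job is handed in; nothing more can be done
None
```

The orange pin is fully home through the cover and carrier, with its flange on the cover and the gripper clear. I handed the job in at about 22 s; the hand-in returned no verdict. The highest wrist force I read while the pin was on the pack was about 7 N; pin-to-pack force wasn't measured directly.

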